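# File a card case and close up the follower block

### The arm

A 7-joint arm with a two-finger parallel gripper is mounted at the origin on the work surface. World frame = base frame: x ahead of the robot, y to its left, z up, the work surface at z = 0. Lengths are in m, angles in rad, forces in N, time in s.
With the tool pointing down it reaches from about 0.425 to 0.95 m from the base axis. Payload 4.7 kg.
Tool frame: the origin (TCP) lies on the centre line of the jaws, within the pads' length; the fingertips stand robot.nose_length ahead of it and the grasp point (between the pads) lies 8 mm behind it (robot.nose_length is the distance from the TCP to the fingertips, in m); z points along the fingers, x is the direction in which the jaws open and shut, and the axes are right-handed (so a half turn about z gives the same grasp; the last joint's range is limited). The gripper opens to 85 mm and grips with 20 to 120 N. Pads are 22 mm wide; open, the fingers measure 114 mm over their backs; the gripper's body (76 mm by 85 mm) begins 54 mm behind the grasp point. The pads swing forward as they close: fully open they stand 13 mm farther back than shut.
Start: joints at [-1.204, 0.469, -0.049, 1.532, 0.024, 1.141, -0.082], TCP at [0.26, 0.623, 0.242] pointing down, gripper open.
Joint ranges: [-2.59, 2.59], [-0.33, 1.99], [-1.39, 1.29], [0.1, 2.45], [-1.04, 4.18], [0.21, 1.99], [-2.66, 2.66]. Speed limits (rad/s): [2.57, 2.57, 3.14, 3.14, 3.14, 3.14, 3.14].

### API

Orientations are given as [roll, pitch, yaw] about the fixed x, y, z axes, in that order (R = Rz(yaw) Ry(pitch) Rx(roll)).
In Python, from plant import robot gives the robot as it stands. Calls block until the motion is done:
- robot.goto(position, orientation): joint-space move of the TCP to a pose.
- robot.move_straight(position, vel=0.15, attitude=None, contact_N=None): straight line of the TCP; attitude=None keeps the orientation; vel is the mean speed in m/s. With contact_N (N) it stops when the force on the tool has changed by that much, and returns True; else False.
- robot.move_joints(angles): joint-space move.
- robot.grip(opening, strength=None): opening from 0.0 (shut) to 1.0 (fully open); strength is the grip in N (None keeps the last); returns when the fingers have stopped.
- robot.sleep(seconds).
- robot.inverse_kinematics(position, orientation): joint angles nearest the present ones, or None.
- robot.sense(): the state.
- robot.grab_frame(name): name is "scene" or "top" or "wrist"; returns a dict with "image" (384x512x3 uint8, red, green, blue), "range_z" (384x512 float32, m along the optical axis (not along the pixel's ray), 0 where there is no reading), "fx", "fy", "cx", "cy" (pixels), "dist_coeffs" ([k1, k2, p1, p2, k3] as OpenCV has them; the pictures are not rectified), "R" (3x3) and "t" (3): a world point X has camera coordinates R X + t. Camera axes: x right, y down, z forward; pixel columns grow to the right and rows downward; lengths in m; the calibration is good to about 2 mm. A picture is of the moment at which its call begins.
A pose or a line that the arm cannot do raises robot.IKError and nothing moves.
- robot.close_job(): hands the job in, once; it reports no verdict.
The state is a dict: "t": time; "joint_pos": joint angles; "joint_velocities": joint speeds; "effort": joint torques, N m; "tcp_pos": TCP position; "tcp_rot": TCP orientation; "wrist_force": force on the tool from outside, world axes, zero at the start; "torque": the same for the moment, N m; "opening": opening from 0.0 (shut) to 1.0 (fully open).
Only numpy, scipy, OpenCV 4.12 (cv2) and the standard library are available. Lean on these libraries where they do the work, as an engineer would, in place of code of your own. Each camera call takes 0.05 s, during which the arm holds its last target.

### The job

Put the record-card case that stands on the desk back into the card tray, upright between the leaning row and the follower block. Then hold the follower's thumb release in and slide it up until the whole row stands upright against the tall end of the tray, lightly pressed together with about 10 N and not crushed, and let go so that it stays locked there. Leave the stapler, tape dispenser and calculator where they are.

Things in the scene. Friction and masses are not known exactly. Their poses are not given: they have to be found in the camera images.
- tray: grey sheet-steel desk tray for card cases, fixed to the desk. Origin: centre of its underside on the desk; its y axis runs along the rail towards the tall end stop. Inside 380 mm long (y -190 to +190) and 180 mm wide (x -90 to +90). Floor 20 mm above the desk, with a 14 mm slot along the middle in which the steel guide rail runs (cases stand over it). Side walls and the low front at y = -190 rise to 65 mm above the desk; the end stop at y = +190 rises to 150 mm.
- follower (a joint): slide of the follower block along the tray's rail, m, growing towards the end stop (tray +y), 0 to 0.26. The pressing face of its plate stands at tray y = -0.100 + this value. It is locked to the rail at any position (holds more than 25 N) unless the thumb release is held in; then it slides against a drag of 5 N in its guide. Gathering the leaning cases along the floor adds 2 to 10 N; once the row is closed up the resistance climbs steeply.
- grip (a point): point to grasp the follower: on its upright black grip pillar, midway between the pillar's plain flank (tray -x side) and the outer face of the thumb release (tray +x side), 80 mm above the tray floor. Axes as the tray's. The pillar is 28 mm along the rail, its top is 104 mm above the tray floor; its middle is 42 mm behind the plate's pressing face. Pillar and released paddle together are 42 mm across the tray; 37 mm with the release held in.
- release (a joint): travel of the thumb release, m: 0 out (locked), 0.005 fully in. Sprung: starts at 10 N, fully in at 14 N; squeeze the paddle and the pillar's opposite flank together with 20 N or more. It springs back and locks when let go.
- thumb (a point): centre of the outer face of the thumb release, a ribbed steel paddle 24 mm along the rail and 40 mm tall on the grip pillar's tray +x flank, 60 to 100 mm above the tray floor; it is pressed towards tray -x.
- pressure_plate: the follower's upright grey steel plate, 160 mm wide, 4 mm thick, top 108 mm above the tray floor, which presses on the row. It gives on two sprung guide pins: 1 N to start moving back, then 8 N for each mm, 5 mm at most. Origin: on the tray floor under the middle of its pressing face; y points to the row.
- case_new: the case to be filed, standing on the desk clear of the tray: upright hard plastic record-card case, pale grey, a plain box 165 mm wide (its x), 30 mm thick (its y) and 125 mm tall (its z), about 0.13 kg, with rounded edges; a half turn makes no difference. Origin: centre of its underside, z up.
- case_a: case of the row next to the end stop; the row of three leans with tops against the stop at the start, about 19 degrees: upright hard plastic record-card case, pale grey, a plain box 165 mm wide (its x), 30 mm thick (its y) and 125 mm tall (its z), about 0.13 kg, with rounded edges; a half turn makes no difference. Origin: centre of its underside, z up.
- case_b: middle case of the leaning row: upright hard plastic record-card case, pale grey, a plain box 165 mm wide (its x), 30 mm thick (its y) and 125 mm tall (its z), about 0.13 kg, with rounded edges; a half turn makes no difference. Origin: centre of its underside, z up.
- case_c: case of the leaning row nearest the follower; at the start the nearest edge of its underside is at about tray y = +0.055: upright hard plastic record-card case, pale grey, a plain box 165 mm wide (its x), 30 mm thick (its y) and 125 mm tall (its z), about 0.13 kg, with rounded edges; a half turn makes no difference. Origin: centre of its underside, z up.
- stapler: bystander: desk stapler, 140 x 34 x 55 mm, near the tray's far side.
- tape_dispenser: bystander: desk tape dispenser with roll, 150 x 58 x 92 mm.
- calculator: bystander: desk calculator lying flat, 150 x 105 x 20 mm.
Mind the look-alikes: they are no part of the job. What is shaped like the case_c but green or red is not meant.

How it is judged:
By the outcome, as a careful person would: the job done as asked, in the order asked, and still so for the second after the job is handed in, with the robot touching nothing.
It also fails if it takes over 72 s, if anything falls off the work surface, if the arm or the gripper's body presses on something with over 40 N, if the wrist force passes 120 N, or if a joint passes its speed limit or range.

## Working session

There is one attempt and no reset: what is moved stays moved. The work goes in short steps, each a Python script; the robot and the scene stay as the last script left them, time stands still between calls to the robot, and variables do not carry over. Pictures are saved under pics/ and viewed, and the job is handed in when it is done.

```bash
ls; mkdir -p pics
python3 - <<'E'
from plant import robot
import cv2,pickle
for n in("scene","top"):
    f=robot.grab_frame(n); pickle.dump(f,open(n+".pkl","wb")); cv2.imwrite(f"pics/{n}0.png",cv2.resize(f["image"][:,:,::-1],(768,576)))
    print(n,f["fx"],f["fy"],f["cx"],f["cy"],f["dist_coeffs"],f["R"],f["t"])
s=robot.sense();print(s,robot.nose_length)
E
```

```text
pics
scene 482.90419799112453 482.90419799112453 252.0397267693501 193.0483922372756 [0.00113955 0.         0.         0.         0.        ] [[-0.04683033  0.99867206 -0.0214718 ]
 [ 0.69386699  0.0170591  -0.7199011 ]
 [-0.71857882 -0.04861177 -0.69374446]] [ 0.07118794 -0.30946937  1.60007298]
top 469.57743622728975 469.57743622728975 253.5705897564871 198.10309795223392 [-0.16982899  0.          0.          0.          0.        ] [[-0.02421027 -0.99969205 -0.00544768]
 [-0.99531141  0.0246139  -0.09353803]
 [ 0.09364331  0.00315756 -0.9956008 ]] [-0.04832518  0.53148659  1.30761805]
{'t': 0.1, 'joint_pos': array([-1.20389165,  0.46941008, -0.04860262,  1.53356601,  0.02409738,
        1.14099381, -0.08227551]), 'joint_velocities': array([ 0.00033138, -0.00291426,  0.00059881, -0.00351592,  0.00055182,
       -0.00077276,  0.00069426]), 'effort': array([ 8.11684076e-04, -5.11512923e+01, -4.68882441e-02, -2.38390964e+01,
        1.08457846e-02,  4.37961906e-03, -7.63699376e-06]), 'tcp_pos': array([0.26003543, 0.62235991, 0.24133671]), 'tcp_rot': array([3.14153699e+00, 1.79094602e-03, 1.17505066e+00]), 'wrist_force': array([-0.29928878,  0.29692676, -1.41706277]), 'torque': array([0.03853594, 0.01608666, 0.03559252]), 'opening': 1.0017707379945961} 0.011
```

View pics/scene0.png

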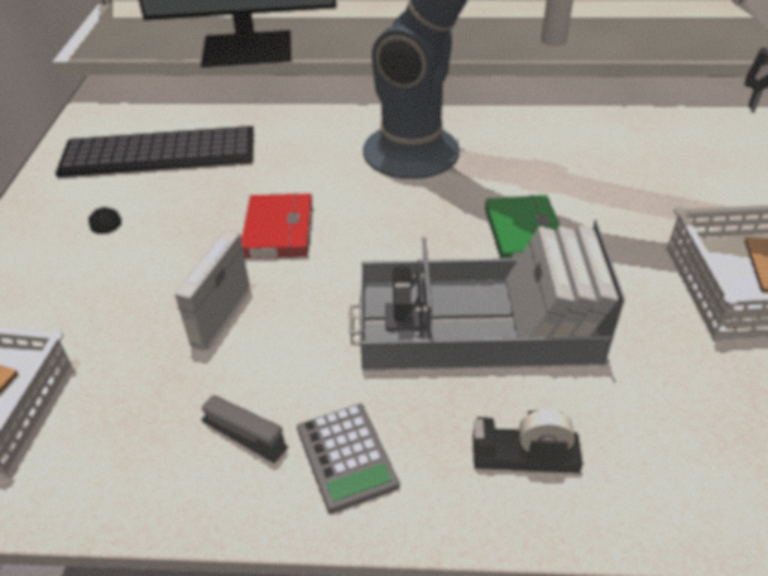

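View pics/top0.png

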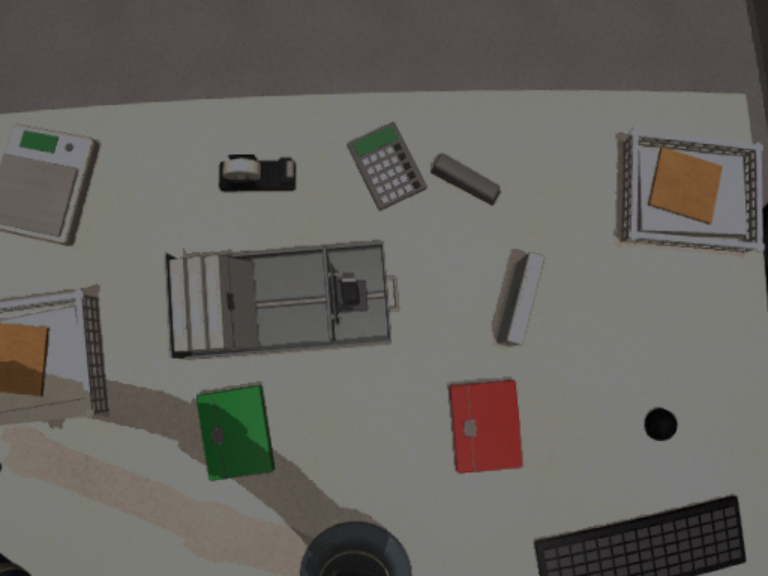

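The top view shows the pale grey case standing on the desk at about (521,297). The red box (486,425) and the green box (235,432) lie flat and are the look-alikes. The tray spans (168–388, 245–355), with the end stop on the left (+y world) and the follower at (345,292). I'll measure the positions from the point clouds.

```bash
cat > h.py <<'E'
import numpy as np,cv2
def cloud(f):
    h,w=f["range_z"].shape
    u,v=np.meshgrid(np.arange(w),np.arange(h))
    K=np.array([[f["fx"],0,f["cx"]],[0,f["fy"],f["cy"]],[0,0,1.]])
    p=cv2.undistortPoints(np.stack([u,v],-1).reshape(-1,1,2).astype(float),K,np.array(f["dist_coeffs"],float)).reshape(h,w,2)
    z=f["range_z"][...,None]
    X=np.concatenate([p*z,z],-1)
    X=(X-f["t"])@f["R"]
    X[f["range_z"]==0]=np.nan
    return X
def rect(P):
    (c,s,a)=cv2.minAreaRect(P[:,:2].astype(np.float32)*1000); return np.round(c,1),np.round(s,1),round(a,2)
def up(f,x0,y0,x1,y1,n,k=5):
    cv2.imwrite(n,cv2.resize(f["image"][y0:y1,x0:x1,::-1],None,fx=k,fy=k,interpolation=cv2.INTER_CUBIC))
E
python3 - <<'E'
import pickle;from h import *
for n in("top","scene"):
    f=pickle.load(open(n+".pkl","rb"));X=cloud(f);P=X.reshape(-1,3);P=P[~np.isnan(P[:,0])]
    d=P[(abs(P[:,2])<.02)];print(n,"desk z",np.median(d[:,2]),d[:,2].std())
    # regions world
    if n=="top":
        print("img->world",X[148,260],X[146,172],X[150,110],X[178,85],X[126,191])
    m=P[(P[:,2]>.118)&(P[:,2]<.132)]
    c=m[(m[:,1]<-.15)&(m[:,1]>-.6)&(m[:,0]>.3)]
    print("case top",len(c),c.mean(0),rect(c) if len(c)>5 else 0)
t=pickle.load(open("top.pkl","rb"))
up(t,105,115,275,245,"pics/topcrop.png",4)
up(t,310,120,380,240,"pics/casecrop.png",5)
E
```

```text
top desk z 0.0006142168728612323 0.0048865105840858606
img->world [ 0.67894929 -0.08358688  0.00114313] [0.69206779 0.17485356 0.00211521] [6.86782682e-01 3.62595823e-01 6.62830398e-04] [0.60453168 0.43793458 0.00309459] [0.74774487 0.11672764 0.01304912]
case top 678 [ 0.5154493  -0.31647376  0.12506731] (array([ 514.6, -316.1]), array([ 30.9, 163.8]), 72.8)
scene desk z -0.001815080496987677 0.00534819397229953
case top 608 [ 0.52416181 -0.31608946  0.12284039] (array([ 518. , -315.3]), array([ 32.9, 165. ]), 73.13)
```

View pics/topcrop.png

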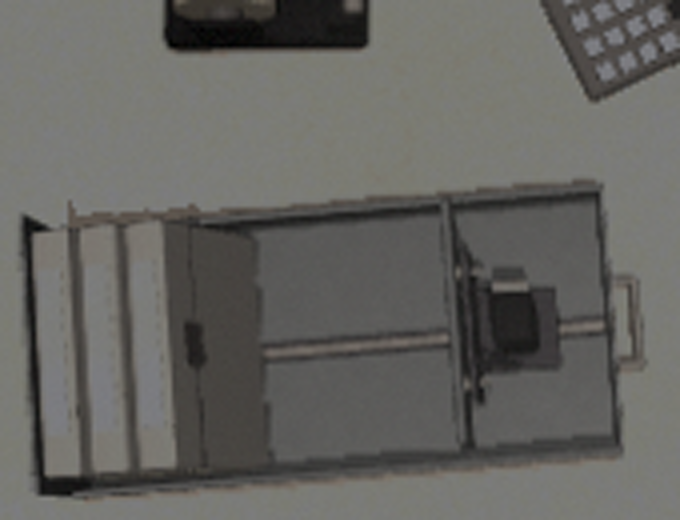

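View pics/casecrop.png

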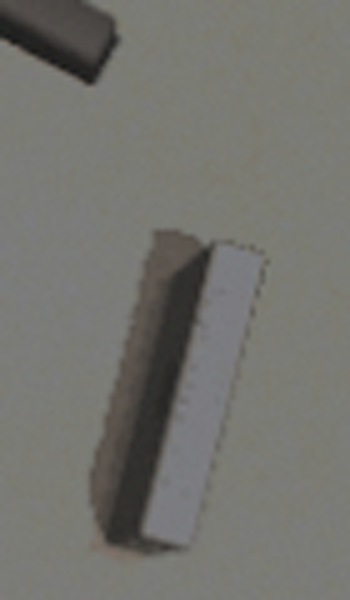

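Run:
```python
import pickle;from h import *
f=pickle.load(open("top.pkl","rb"));X=cloud(f);P=X.reshape(-1,3);P=P[~np.isnan(P[:,0])]
f=pickle.load(open("scene.pkl","rb"));S=cloud(f).reshape(-1,3);S=S[~np.isnan(S[:,0])]
def reg(Q): return Q[(Q[:,1]>-.12)&(Q[:,1]<.45)&(Q[:,0]>.36)&(Q[:,0]<.66)]
for n,Q in(("top",reg(P)),("scene",reg(S))):
    w=Q[(Q[:,2]>.057)&(Q[:,2]<.072)&(Q[:,1]<.2)]
    # side walls: far x and near x
    for lo,hi in((.36,.48),(.56,.66)):
        ww=w[(w[:,0]>lo)&(w[:,0]<hi)]
        if len(ww)<5: continue
        L=cv2.fitLine(ww[:,:2].astype(np.float32),cv2.DIST_HUBER,0,.001,.001).ravel()
        print(n,len(ww),"dir",L[:2]*np.sign(L[1]),"x at y=.05",L[2]+L[0]/L[1]*(.05-L[3]))
    fr=w[(w[:,1]<.0)&(w[:,0]>.44)&(w[:,0]<.56)]
    hist=np.histogram(fr[:,1],bins=np.arange(-.12,.02,.005));print("front y",list(zip(hist[1].round(3),hist[0])))
    e=Q[(Q[:,2]>.14)&(Q[:,2]<.156)];print("end",len(e),np.histogram(e[:,1],bins=np.arange(.2,.45,.01)))
    g=Q[(Q[:,2]>.115)&(Q[:,2]<.14)&(Q[:,1]<.12)]
    print("follower top",len(g),g.mean(0)); 
    for lo,hi in((.118,.122),(.122,.126),(.126,.130)):
        gg=g[(g[:,2]>lo)&(g[:,2]<hi)]; print(lo,len(gg),gg.min(0) if len(gg) else 0,gg.max(0) if len(gg) else 0)
```

```text
top 245 dir [-0.02823903  0.9996012 ] x at y=.05 0.43831185
top 259 dir [-0.07223266  0.9973878 ] x at y=.05 0.6203125
front y [(np.float64(-0.12), np.int64(0)), (np.float64(-0.115), np.int64(0)), (np.float64(-0.11), np.int64(0)), (np.float64(-0.105), np.int64(0)), (np.float64(-0.1), np.int64(0)), (np.float64(-0.095), np.int64(0)), (np.float64(-0.09), np.int64(0)), (np.float64(-0.085), np.int64(0)), (np.float64(-0.08), np.int64(27)), (np.float64(-0.075), np.int64(40)), (np.float64(-0.07), np.int64(3)), (np.float64(-0.065), np.int64(4)), (np.float64(-0.06), np.int64(4)), (np.float64(-0.055), np.int64(2)), (np.float64(-0.05), np.int64(3)), (np.float64(-0.045), np.int64(4)), (np.float64(-0.04), np.int64(4)), (np.float64(-0.035), np.int64(4)), (np.float64(-0.03), np.int64(2)), (np.float64(-0.025), np.int64(4)), (np.float64(-0.02), np.int64(4)), (np.float64(-0.015), np.int64(2)), (np.float64(-0.01), np.int64(2)), (np.float64(-0.005), np.int64(2)), (np.float64(0.0), np.int64(0)), (np.float64(0.005), np.int64(0)), (np.float64(0.01), np.int64(0))]
end 1893 (array([  7, 172, 222, 158, 145, 22
[... 1553 characters left out ...]
), np.int64(0)), (np.float64(0.005), np.int64(0)), (np.float64(0.01), np.int64(0))]
end 1323 (array([  0, 118, 186,  81,  82, 190, 117,  58, 198, 125,  90,  78,   0,
         0,   0,   0,   0,   0,   0,   0,   0,   0,   0,   0]), array([0.2 , 0.21, 0.22, 0.23, 0.24, 0.25, 0.26, 0.27, 0.28, 0.29, 0.3 ,
       0.31, 0.32, 0.33, 0.34, 0.35, 0.36, 0.37, 0.38, 0.39, 0.4 , 0.41,
       0.42, 0.43, 0.44]))
follower top 308 [0.5428464  0.01283775 0.12404238]
0.118 99 [ 0.51882237 -0.0204767   0.11801481] [0.61440481 0.04015108 0.12199421]
0.122 60 [ 0.45296807 -0.01765933  0.12207767] [0.61494493 0.04007204 0.12596162]
0.126 96 [ 0.45401214 -0.00602691  0.12600994] [0.61517772 0.03991735 0.12998701]
```

```bash
cat >> h.py <<'E'
def ray(f,u,v,z):
    K=np.array([[f["fx"],0,f["cx"]],[0,f["fy"],f["cy"]],[0,0,1.]])
    p=cv2.undistortPoints(np.array([[[u,v]]],float),K,np.array(f["dist_coeffs"],float)).ravel()
    d=np.array([p[0],p[1],1])@f["R"]; o=-f["R"].T@f["t"]
    return o+d*(z-o[2])/d[2]
E
python3 - <<'E'
import pickle;from h import *
from scipy.optimize import minimize
f=pickle.load(open("top.pkl","rb"))
C=lambda u,v,z:ray(f,105+(u+.5)/4-.5,115+(v+.5)/4-.5,z)
for n,u,v,z in[("front far",600,187,.065),("front near",620,452,.065),("end far",25,217,.15),("end near",42,492,.15),("plate far",443,200,.128),("plate near",462,450,.128),("rail1",450,339,.02),("rail2",265,353,.02),("rail3",600,326,.02),("pillar",515,320,.124),("paddle",508,272,.12)]:
    print(n,C(u,v,z).round(4))
# walls from both clouds
for n in("top","scene"):
    f2=pickle.load(open(n+".pkl","rb"));Q=cloud(f2).reshape(-1,3);Q=Q[~np.isnan(Q[:,0])]
    Q=Q[(Q[:,2]>.059)&(Q[:,2]<.071)&(Q[:,1]<.14)&(Q[:,1]>-.06)]
    for lo,hi in((.42,.46),(.605,.64)):
        w=Q[(Q[:,0]>lo)&(Q[:,0]<hi)]
        for _ in range(4):
            p=np.polyfit(w[:,1],w[:,0],1);r=w[:,0]-np.polyval(p,w[:,1]);w=w[abs(r)<max(.002,1.5*r.std())]
        print(n,p,len(w),r.std(),np.polyval(p,.05))
E
```

```text
front far [ 0.6286 -0.0668  0.065 ]
front near [ 0.4448 -0.076   0.065 ]
end far [0.605  0.3122 0.15  ]
end near [0.4242 0.3001 0.15  ]
plate far [0.6117 0.037  0.128 ]
plate near [0.4466 0.0273 0.128 ]
rail1 [0.5295 0.0427 0.02  ]
rail2 [0.5227 0.1757 0.02  ]
rail3 [ 0.5362 -0.0644  0.02  ]
pillar [ 0.5313 -0.0088  0.124 ]
paddle [ 0.5637 -0.0046  0.12  ]
top [-0.04354232  0.44038321] 83 0.0012040114268009234 0.43820609364954705
top [-0.06001115  0.62317594] 84 0.0010287399231423409 0.6201753816639087
scene [-0.05922582  0.44633524] 130 0.0011715000662716477 0.44337394740652314
scene [-0.05815184  0.62938001] 204 0.0010487176009688502 0.6264724147524081
```

Run:
```python
from plant import robot
import numpy as np,pickle,cv2
from h import *
pi=np.pi
robot.goto([.5,.1,.42],[pi,0,1.629])
f=robot.grab_frame("wrist");pickle.dump(f,open("w1.pkl","wb"));cv2.imwrite("pics/w1.png",cv2.resize(f["image"][:,:,::-1],(768,576)))
robot.goto([.515,-.316,.36],[pi,0,1.273])
f=robot.grab_frame("wrist");pickle.dump(f,open("w2.pkl","wb"));cv2.imwrite("pics/w2.png",cv2.resize(f["image"][:,:,::-1],(768,576)))
s=robot.sense();print(s["t"],s["tcp_pos"],s["tcp_rot"],s["wrist_force"])
```

```text
3.9083 [ 0.51613504 -0.31418004  0.36003325] [ 3.14136337e+00 -1.00157263e-03  1.27641442e+00] [-0.06410549  0.77985933 -1.32778308]
```

View pics/w1.png

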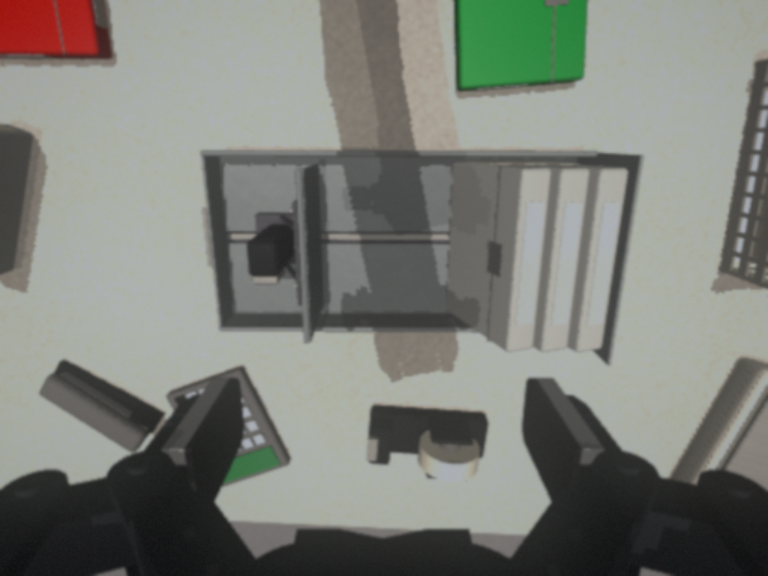

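View pics/w2.png

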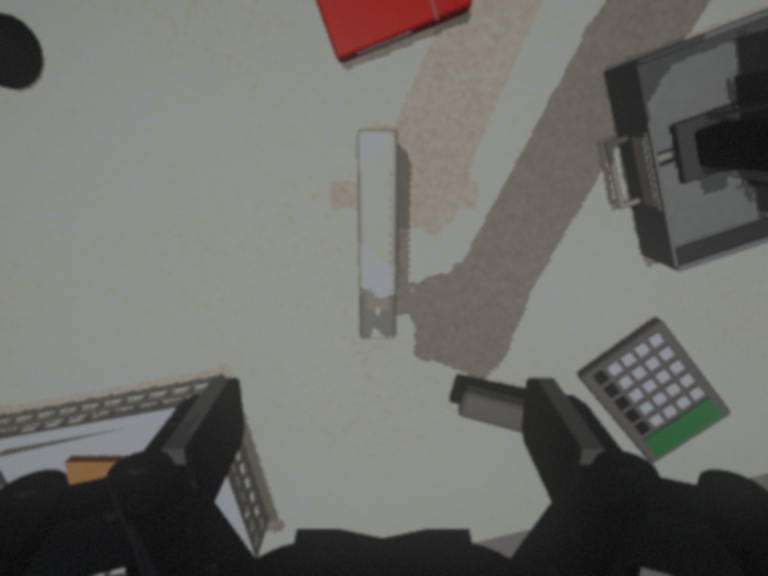

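The wrist views show the tray corners at (203,152), (221,329), (640,156) and (608,362), and the case top at (359,130)–(397,338). I'll convert these to positions.

Run:
```python
import pickle;from h import *
f=pickle.load(open("w2.pkl","rb"));H=lambda a:(a+.5)/1.5-.5 if False else (a+.5)/1.5-.5
r=lambda u,v,z:ray(f,H(u),H(v),z)[:2].round(4)
c=np.array([r(*p,.125) for p in[(359,130),(397,130),(396,338),(360,338)]]);print("case",c.mean(0),c.tolist())
d=(c[0]+c[1]-c[2]-c[3]);print("len",np.linalg.norm(d)/2,"long axis deg",np.degrees(np.arctan2(-d[1],-d[0])))
X=cloud(f).reshape(-1,3);X=X[~np.isnan(X[:,0])];m=X[(abs(X[:,2]-.125)<.007)&(np.hypot(X[:,0]-.516,X[:,1]+.316)<.1)];print("cloud",rect(m),m[:,2].mean())
f=pickle.load(open("w1.pkl","rb"))
for n,p in dict(frontnear=(203,152,.065),frontfar=(221,329,.065),endnear=(640,156,.15),endfar=(608,362,.15),rail1=(230,236,.02),rail2=(450,238,.02),platenear=(318,166,.128),platefar=(311,340,.128),pillar=(264,258,.124),padL=(254,280,.12),padR=(278,280,.12)).items():print(n,r(*p))
X=cloud(f);P=X.reshape(-1,3);P=P[~np.isnan(P[:,0])]
Q=P[(P[:,2]>.059)&(P[:,2]<.071)&(P[:,1]<.14)&(P[:,1]>-.06)]
for lo,hi in((.42,.46),(.605,.64)):
    w=Q[(Q[:,0]>lo)&(Q[:,0]<hi)]
    for _ in range(5):
        p=np.polyfit(w[:,1],w[:,0],1);e=w[:,0]-np.polyval(p,w[:,1]);w=w[abs(e)<max(.0015,1.5*e.std())]
    print(p,len(w),np.polyval(p,.117))
up(f,125,90,435,250,"pics/w1c.png",2.5)
up(f,140,100,230,230,"pics/w1d.png",4.5)
```

```text
case [ 0.51375 -0.31755] [[0.4321, -0.3069], [0.4401, -0.2806], [0.5957, -0.3272], [0.5871, -0.3555]]
len 0.16243106230028787 long axis deg -17.040487618063207
cloud (array([ 513.5, -318.6]), array([ 30. , 163.7]), 72.93) 0.12548403519180973
frontnear [ 0.4457 -0.0771]
frontfar [ 0.6298 -0.0671]
endnear [0.424  0.3027]
endfar [0.6052 0.3134]
rail1 [ 0.5364 -0.0677]
rail2 [0.5239 0.1775]
platenear [0.4484 0.0423]
platefar [0.6093 0.0389]
pillar [ 0.5328 -0.0056]
padL [ 0.5555 -0.0161]
padR [0.5541 0.0062]
[-0.06038517  0.44142084] 547 0.43435577470986836
[-0.05829203  0.62340875] 336 0.6165885803734809
```

View pics/w1d.png

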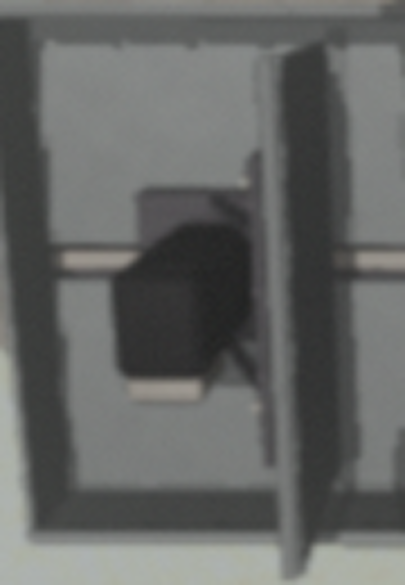

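```bash
cat >> h.py <<'E'
T0=np.array([.5258,.1178]);TY=.058
def w2t(p): 
    c,s=np.cos(TY),np.sin(TY);d=np.asarray(p)[:2]-T0;return np.array([c*d[0]+s*d[1],-s*d[0]+c*d[1]])
def t2w(x,y,z):
    c,s=np.cos(TY),np.sin(TY);return [T0[0]+c*x-s*y,T0[1]+s*x+c*y,z]
E
python3 - <<'E'
import pickle;from h import *
f=pickle.load(open("w1.pkl","rb"))
C=lambda u,v,z:w2t(ray(f,140+(u+.5)/4.5-.5,100+(v+.5)/4.5-.5,z)).round(4)
for n,p in dict(plate1=(283,60,.128),plate2=(303,560,.128),p1=(120,285,.124),p2=(195,285,.124),p3=(195,372,.124),p4=(118,372,.124),pad1=(130,400,.12),pad2=(205,400,.12),rail=(90,260,.02),rail2=(380,260,.02),edge=(345,250,.02)).items():print(n,C(*p))
from plant import robot
pi=np.pi
for n,p,o in[("case",[.5138,-.318,.092],[pi,0,1.2725]),("place",t2w(0,.01,.112),[pi,0,pi/2+TY]),("g0",t2w(0,-.12,.092),[pi,0,TY]),("g0b",t2w(0,-.12,.092),[pi,0,TY+pi]),("g1",t2w(0,.03,.092),[pi,0,TY]),("g1b",t2w(0,.03,.092),[pi,0,TY+pi])]:
    q=robot.inverse_kinematics(p,o);print(n,None if q is None else np.round(q,2))
E
```

```text
plate1 [-0.0786 -0.0829]
plate2 [ 0.0751 -0.0838]
p1 [-0.0125 -0.1356]
p2 [-0.0125 -0.1131]
p3 [ 0.0146 -0.1149]
p4 [ 0.0146 -0.1384]
pad1 [ 0.0248 -0.1366]
pad2 [ 0.0247 -0.1133]
rail [ 0.0002 -0.1751]
rail2 [-0.0001 -0.0673]
edge [-0.0038 -0.0802]
case [ 0.07  0.58  0.58  1.87 -0.42  0.82  2.14]
place [-0.78  0.46  0.6   2.01 -0.37  0.78  1.67]
g0 [-0.61  0.51  0.71  2.04 -0.48  0.76  0.45]
g0b [ 0.54  0.56 -0.81  1.98  0.55  0.83  2.63]
g1 [-0.85  0.51  0.66  2.01 -0.45  0.76  0.14]
g1b [-0.01  0.48 -0.43  1.96  0.29  0.76  2.59]
```

Run:
```python
from plant import robot
import numpy as np,pickle,cv2
from h import *
pi=np.pi
robot.goto([.5138,-.318,.20],[pi,0,1.2725])
robot.move_straight([.5138,-.318,.092],vel=.12,contact_N=8)
robot.grip(0.0,35)
s=robot.sense();print(s["t"],s["tcp_pos"],s["opening"]*85,s["wrist_force"])
robot.move_straight([.5138,-.318,.25],vel=.15)
robot.goto(t2w(0,.008,.28),[pi,0,pi/2+TY])
robot.sleep(.3)
s=robot.sense();print(s["t"],s["tcp_pos"],s["tcp_rot"],s["opening"]*85,s["wrist_force"])
for n in("top","wrist","scene"):
    f=robot.grab_frame(n);pickle.dump(f,open(n+"3.pkl","wb"));cv2.imwrite(f"pics/{n}3.png",cv2.resize(f["image"][:,:,::-1],(768,576)))
```

```text
6.1833 [ 0.5140622  -0.31800858  0.09234173] 29.381256917771324 [0.16501398 0.92883433 3.82768188]
9.3167 [0.52549307 0.12512632 0.27997466] [-3.14155776e+00  1.11750754e-04  1.62751328e+00] 29.40174208989127 [ 0.41288735 -0.88494221 -1.52815804]
```

View pics/wrist3.png

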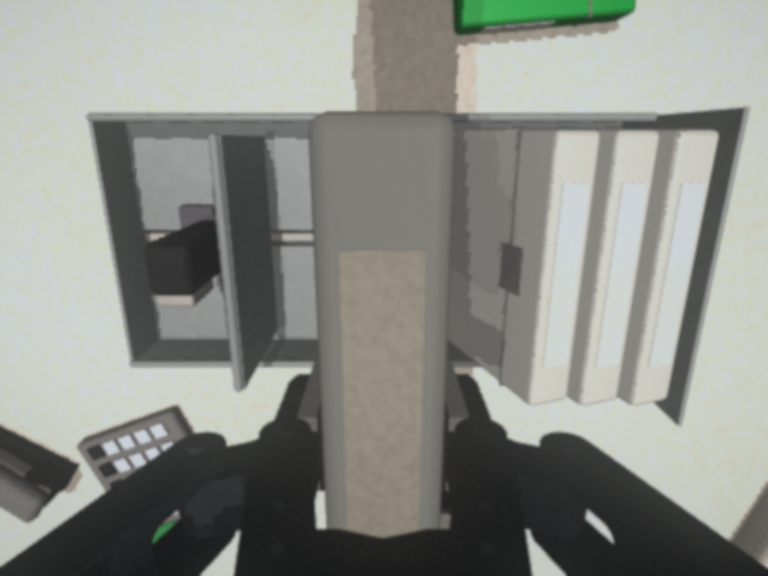

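View pics/scene3.png

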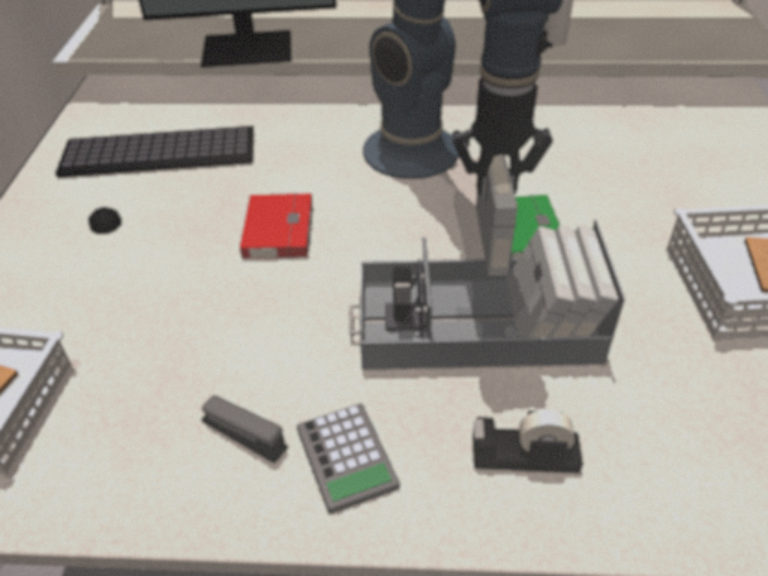

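Run:
```python
import pickle;from h import *
f=pickle.load(open("wrist3.pkl","rb"));X=cloud(f)
for v in range(74,300,15): print(v,X[v,255].round(4),w2t(X[v,255]).round(4))
f=pickle.load(open("top3.pkl","rb"));P=cloud(f).reshape(-1,3);P=P[~np.isnan(P[:,0])]
f=pickle.load(open("wrist3.pkl","rb"));W=X.reshape(-1,3);W=W[~np.isnan(W[:,0])]
for Q in(P,W):
    t=np.array([w2t(p) for p in Q]);m=(Q[:,2]>.175)&(abs(t[:,1])<.04)&(Q[:,2]<.32)&(t[:,0]>-.12)&(t[:,0]<-.03);print(m.sum(),t[m].min(0) if m.sum() else 0,t[m].max(0) if m.sum() else 0,Q[m,2].min(),Q[m,2].max())
```

```text
74 [0.4437 0.1199 0.3102] [-0.0818  0.0069]
89 [0.448  0.1201 0.3134] [-0.0775  0.0068]
104 [0.4522 0.1204 0.3136] [-0.0733  0.0068]
119 [0.4566 0.1206 0.3129] [-0.0689  0.0068]
134 [0.461  0.1209 0.3134] [-0.0645  0.0068]
149 [0.4657 0.1212 0.3127] [-0.0598  0.0068]
164 [0.4703 0.1214 0.3135] [-0.0552  0.0068]
179 [0.4751 0.1217 0.3136] [-0.0504  0.0068]
194 [0.4799 0.122  0.3141] [-0.0456  0.0068]
209 [0.4849 0.1223 0.3143] [-0.0405  0.0068]
224 [0.4902 0.1226 0.3142] [-0.0352  0.0068]
239 [0.4957 0.1229 0.3141] [-0.0298  0.0068]
254 [0.5009 0.1232 0.3148] [-0.0246  0.0068]
269 [0.5066 0.1235 0.3149] [-0.0189  0.0068]
284 [0.5133 0.1239 0.3136] [-0.0121  0.0068]
299 [0.5195 0.1242 0.3136] [-0.006   0.0068]
382 [-0.08226439 -0.00730575] [-0.03000794  0.0161526 ] 0.191398504897101 0.31843253127291055
15062 [-0.08191013 -0.00850171] [-0.03000327  0.02167729] 0.3081200718513906 0.3160398645501692
```

The held case is centred in the tray (near end at tray x = -0.082) and level. Next I lower it and release.

Run:
```python
from plant import robot
import numpy as np,pickle,cv2
from h import *
pi=np.pi
robot.move_straight(t2w(0,.008,.13),vel=.12)
print(robot.move_straight(t2w(0,.008,.106),vel=.03,contact_N=5))
s=robot.sense();print(s["t"],s["tcp_pos"],s["wrist_force"])
robot.grip(0.62)
robot.sleep(.2)
robot.move_straight(t2w(0,.008,.22),vel=.15)
robot.goto(t2w(-0.03,-.06,.36),[pi,0,TY])
robot.grip(1.0)
s=robot.sense();print(s["t"],s["tcp_pos"],s["joint_pos"],s["wrist_force"])
for n in("top","wrist","scene"):
    f=robot.grab_frame(n);pickle.dump(f,open(n+"4.pkl","wb"));cv2.imwrite(f"pics/{n}4.png",cv2.resize(f["image"][:,:,::-1],(768,576)))
```

```text
True
11.4667 [0.52514829 0.12600469 0.11210088] [-0.08769678 -0.19583759  3.4559676 ]
14.6917 [0.49932162 0.05616271 0.35993189] [-1.12174812e+00  1.16698363e-01  1.03805114e+00  1.80564045e+00
 -1.04827460e-01  1.27812143e+00  1.72008148e-03] [-1.44347211  0.57737804 -0.00865121]
```

View pics/wrist4.png

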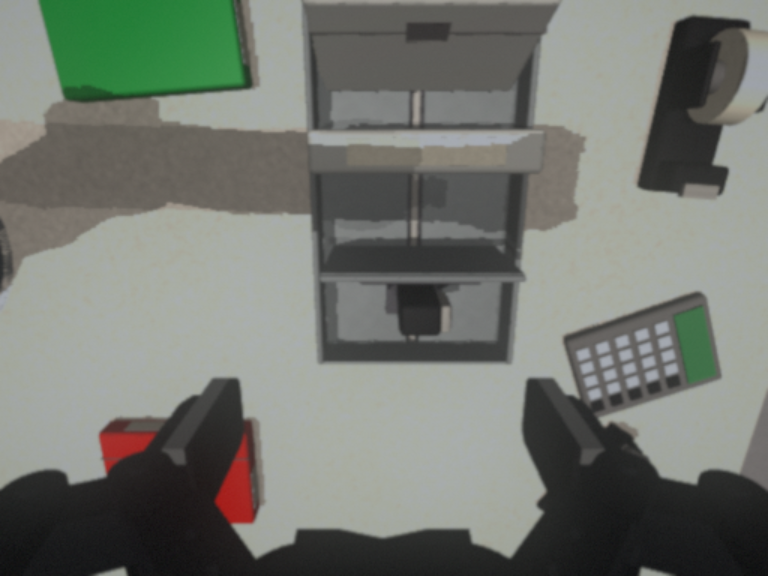

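View pics/scene4.png

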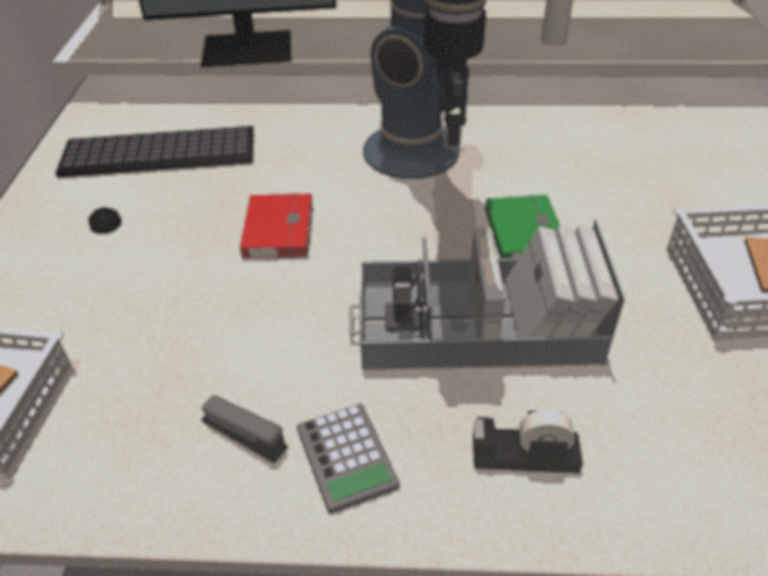

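The case stands upright in the tray. I'll check the pillar more closely.

Run:
```python
import pickle;from h import *
f=pickle.load(open("wrist4.pkl","rb"));up(f,205,165,355,250,"pics/w4c.png",5)
```

```text
(no output)
```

View pics/w4c.png

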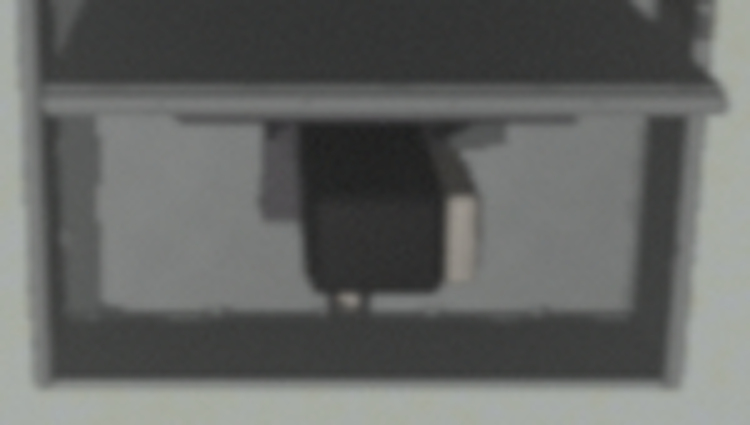

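Run:
```python
import pickle;from h import *
f=pickle.load(open("wrist4.pkl","rb"))
C=lambda u,v,z:w2t(ray(f,205+(u+.5)/5-.5,165+(v+.5)/5-.5,z)).round(4)
for n,p in dict(L=(303,240,.124),R=(445,240,.124),B=(375,293,.124),F=(375,190,.124),pad1=(474,240,.12),padF=(465,193,.12),padB=(460,283,.12),plate=(180,83,.128),plate2=(600,83,.128)).items():print(n,C(*p))
```

```text
L [-0.0175 -0.1242]
R [ 0.0173 -0.1242]
B [ 0.0005 -0.1382]
F [-0.0002 -0.1112]
pad1 [ 0.0249 -0.1257]
padF [ 0.0222 -0.1134]
padB [ 0.0219 -0.1371]
plate [-0.0468 -0.0833]
plate2 [ 0.0517 -0.0833]
```

Run:
```python
from plant import robot
import numpy as np,pickle,cv2
from h import *
pi=np.pi
robot.goto(t2w(.0015,-.125,.20),[pi,0,TY])
print(robot.move_straight(t2w(.0015,-.125,.092),vel=.1,contact_N=8))
robot.sleep(.2);print(robot.sense()["wrist_force"])
robot.grip(0.0,40)
robot.sleep(.3)
s=robot.sense();print(s["t"],s["tcp_pos"],w2t(s["tcp_pos"]),s["opening"]*85,s["wrist_force"])
for y in(-.10,-.07,-.03,.0,.01):
    c=robot.move_straight(t2w(.0015,y,.092),vel=.05,contact_N=25)
    s=robot.sense();print(c,round(s["t"],2),w2t(s["tcp_pos"]),s["opening"]*85,s["wrist_force"].round(1))
    if c: break
for n in("top","scene"):
    f=robot.grab_frame(n);pickle.dump(f,open(n+"5.pkl","wb"));cv2.imwrite(f"pics/{n}5.png",cv2.resize(f["image"][:,:,::-1],(768,576)))
```

```text
False
[0.37633414 0.2022544  0.28453212]
17.825 [ 0.5348777  -0.00701229  0.09342332] [ 0.00182739 -0.12512863] 34.73234134261733 [-5.62069532  1.13607336 12.95379902]
False 18.48 [ 0.00181574 -0.10173868] 34.86708069018032 [-6.7 -2.9 12.1]
False 19.23 [ 0.00182066 -0.07181917] 34.78651031904746 [-5.2 -2.7 11.7]
False 20.18 [ 0.00186248 -0.0322431 ] 35.30184424903264 [-4.8 -3.4 12.7]
False 20.93 [ 0.00189073 -0.0030964 ] 34.84836590726382 [-5.4 -5.8 12.6]
False 21.27 [0.00188208 0.00718021] 35.092832110884046 [-4.9 -4.7 11.8]
```

View pics/scene5.png

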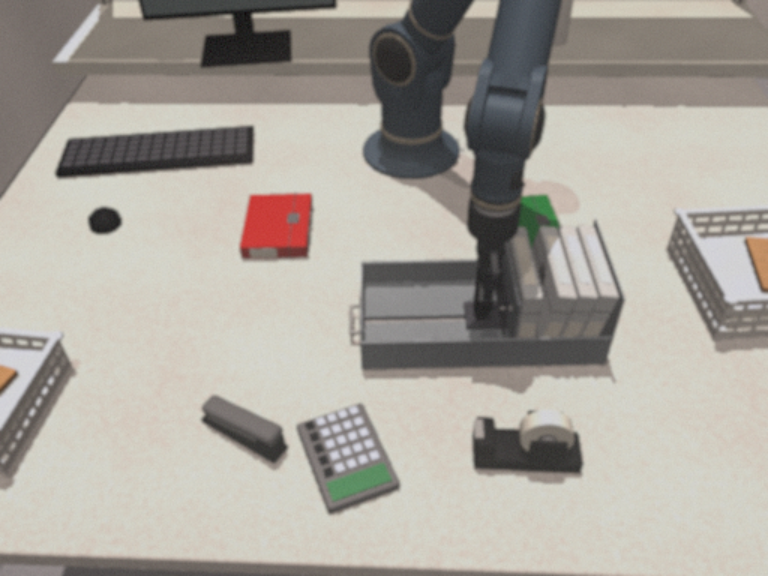

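Run:
```python
from plant import robot
import numpy as np,pickle,cv2
from h import *
u=np.array([-np.sin(TY),np.cos(TY)])
y=.011
while y<.040:
    robot.move_straight(t2w(.0015,y,.092),vel=.03,contact_N=22)
    robot.sleep(.1)
    s=robot.sense();F=-s["wrist_force"][:2]@u
    print(round(y,4),round(s["t"],2),w2t(s["tcp_pos"])[1].round(4),round(F,1),round(s["opening"]*85,1))
    if F>9 and w2t(s["tcp_pos"])[1]>.02: break
    y+=.002 if y<.024 else .001
```

```text
0.011 21.73 0.0074 6.0 35.1
0.013 22.07 0.0092 7.7 35.1
0.015 22.43 0.0112 6.5 35.2
0.017 22.77 0.0131 6.6 35.0
0.019 23.12 0.0152 6.8 35.1
0.021 23.48 0.0172 7.4 35.0
0.023 23.82 0.0192 6.8 35.1
0.025 24.18 0.0213 6.2 35.0
0.026 24.52 0.0221 7.0 35.2
0.027 24.88 0.0231 8.0 35.1
0.028 25.23 0.0241 7.7 35.0
0.029 25.57 0.0251 6.5 35.1
0.03 25.93 0.0262 7.4 35.2
0.031 26.27 0.0272 6.8 34.7
0.032 26.62 0.0282 6.7 35.0
0.033 26.98 0.0291 6.9 34.8
0.034 27.32 0.0294 8.3 34.7
0.035 27.68 0.0296 11.0 35.3
```

Run:
```python
from plant import robot
import numpy as np,pickle,cv2
from h import *
u=np.array([-np.sin(TY),np.cos(TY)])
def F():
    v=[];q=[]
    for _ in range(6):
        robot.sleep(.05);s=robot.sense();v.append(-s["wrist_force"][:2]@u);q.append(w2t(s["tcp_pos"])[1])
    return np.mean(v),np.mean(q),s
f,q,s=F();print(f,q)
y=.035
while f<12.7 and y<.0385:
    y+=.0005
    robot.move_straight(t2w(.0015,y,.092),vel=.03)
    f,q,s=F();print(round(y,4),round(s["t"],2),q.round(5),round(f,2))
for n in("top","scene"):
    f=robot.grab_frame(n);pickle.dump(f,open(n+"6.pkl","wb"));cv2.imwrite(f"pics/{n}6.png",cv2.resize(f["image"][:,:,::-1],(768,576)))
t=pickle.load(open("top6.pkl","rb"));up(t,105,115,275,245,"pics/top6c.png",4)
t=pickle.load(open("scene6.pkl","rb"));up(t,300,130,430,250,"pics/scene6c.png",5)
```

```text
10.05399611205949 0.029621187959862308
0.0355 28.52 0.02962 11.25
0.036 29.07 0.02973 12.34
0.0365 29.62 0.02982 13.36
```

View pics/top6c.png

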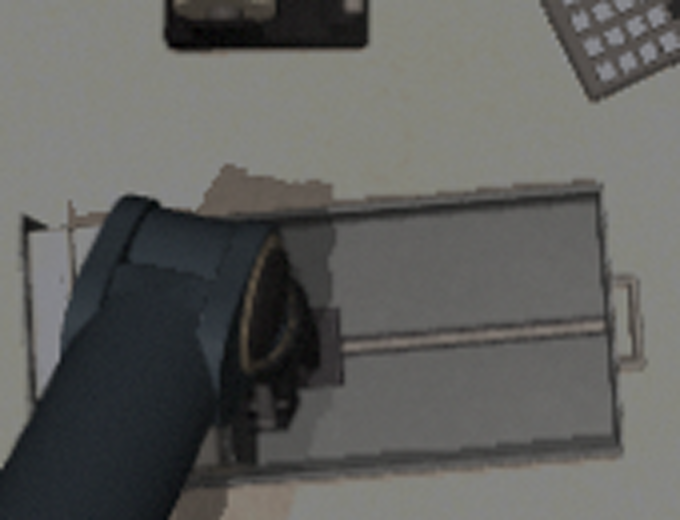

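View pics/scene6c.png

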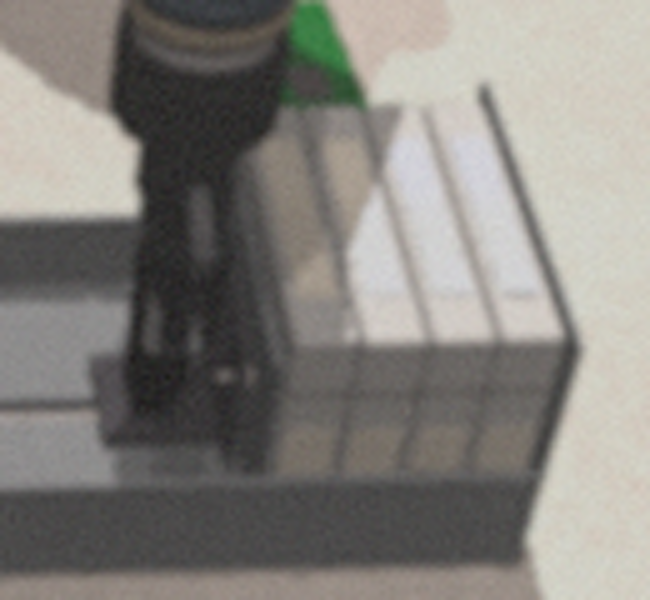

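Run:
```python
from plant import robot
import numpy as np,pickle,cv2
from h import *
pi=np.pi
for o in(.45,.48,.52,.7):
    robot.grip(o); s=robot.sense();print(o,round(s["t"],2),w2t(s["tcp_pos"]).round(4),s["opening"]*85,s["wrist_force"].round(1))
robot.grip(1.0)
robot.sleep(.2);s=robot.sense();p=s["tcp_pos"];print(w2t(p),s["wrist_force"].round(1))
robot.move_straight([p[0],p[1],.22],vel=.12)
robot.goto(t2w(-.05,-.02,.40),[pi,0,TY+pi/2])
s=robot.sense();print(s["t"],s["wrist_force"])
for n in("top","wrist","scene"):
    f=robot.grab_frame(n);pickle.dump(f,open(n+"7.pkl","wb"));cv2.imwrite(f"pics/{n}7.png",cv2.resize(f["image"][:,:,::-1],(768,576)))
t=pickle.load(open("scene7.pkl","rb"));up(t,300,130,430,250,"pics/scene7c.png",5)
```

```text
0.45 29.94 [0.0034 0.0306] 38.53422407732538 [ 2.4 -9.8  3.8]
0.48 30.16 [0.0046 0.0319] 40.83658591115992 [ 5.9 -8.6  0.7]
0.52 30.38 [0.0037 0.0355] 44.39384451202552 [ 4.8 -2.8  0.8]
0.7 30.68 [0.0007 0.0371] 59.39646571469751 [-0.1  0.2 -0. ]
[0.00151785 0.03648481] [-0.2 -0.8 -0.3]
33.6333 [-0.48293903  0.13582184  0.03016858]
```

View pics/wrist7.png

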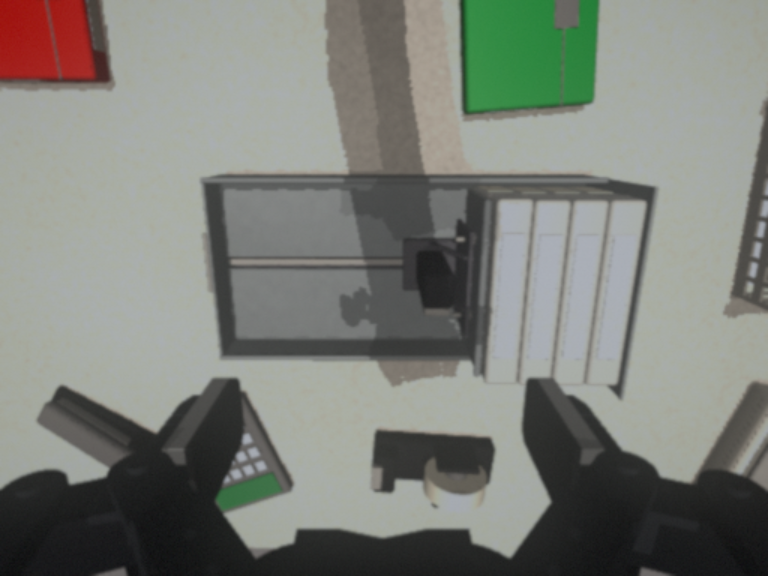

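View pics/scene7c.png

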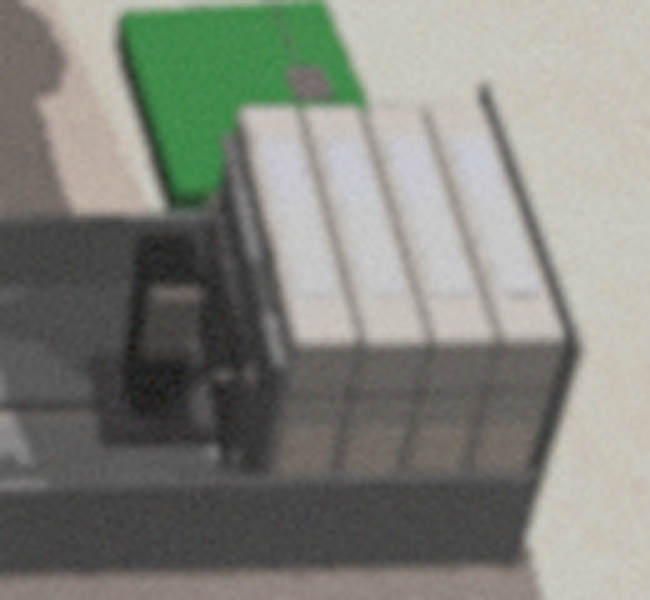

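View pics/top7.png

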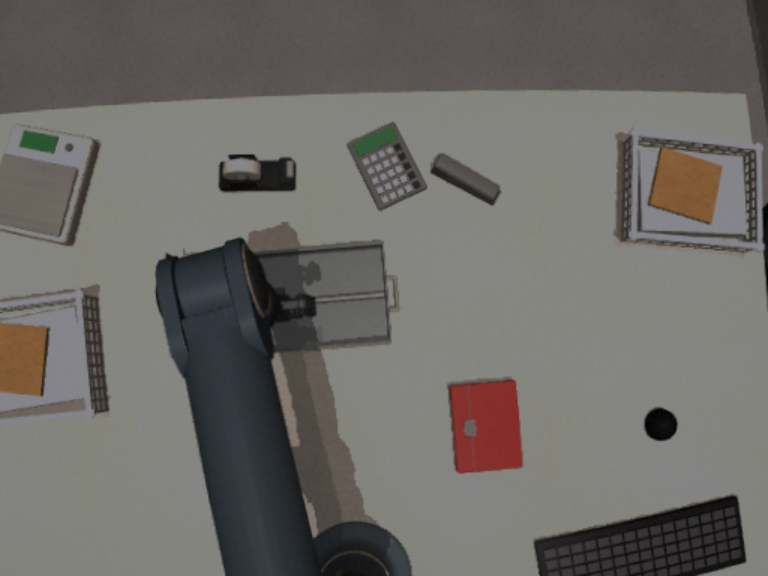

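Run:
```python
import pickle;from h import *
for n,a,b in(("scene","scene.pkl","scene7.pkl"),):
    f=pickle.load(open(a,"rb"))["image"].astype(int);g=pickle.load(open(b,"rb"))["image"].astype(int)
    d=abs(f-g).max(2)
    print("stapler/calc",(d[255:345,125:270]>40).sum(),"tape",(d[265:320,305:395]>40).sum())
f=pickle.load(open("wrist7.pkl","rb"));X=cloud(f)
for u in(342,367,391,415): print(np.array([[*w2t(X[v,u]),X[v,u,2]] for v in(150,190,230)]).round(3).tolist())
from plant import robot
print(robot.sense()["t"]); robot.close_job()
```

```text
stapler/calc 0 tape 28
[[-0.061, 0.085, 0.145], [-0.011, 0.088, 0.146], [0.043, 0.093, 0.146]]
[[-0.061, 0.115, 0.144], [-0.011, 0.12, 0.146], [0.044, 0.126, 0.145]]
[[nan, nan, nan], [-0.011, 0.15, 0.146], [0.044, 0.157, 0.145]]
[[-0.061, 0.173, 0.145], [-0.011, 0.179, 0.146], [0.043, 0.188, 0.146]]
33.7833
the job is handed in; nothing more can be done
```

The record-card case is back in the tray and the follower is locked against the closed row. I handed the job in at 33.8 s, with the arm clear of everything.

- **Filing the case:** I set the pale grey case upright between the leaning row and the follower, and a picture taken before I touched the follower shows it standing there. The red and green look-alikes were not touched.
- **Closing the row:** I squeezed the thumb release with 40 N and slid the follower up until the row closed. I then added small steps until the wrist read 13.4 N along the rail. Allowing for guide drag, that puts the press on the row at about 10 N. I then let go in steps and backed off.
- **Last checks:** The final pictures show four cases upright and closed up against the end stop. Their tops are level at 0.144–0.146 m, where 0.145 m is expected, and the follower is against the row.
- **Other objects:** Comparing before and after pictures showed no change at the stapler or calculator. Near the tape dispenser 28 pixels differed. I did not trace why, but by eye it has not moved.
- **Not confirmed:** I could not measure the row pressure after letting go. The tool crept forward a few mm as the jaws opened. I read that as the fingers slipping on the pillar, because the wrist force fell at the same time, but I did not check it separately.

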